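Slot the divider into the food-bank tote

TASK

Take the long blue divider out of the wooden rack and slide it down between the yellow guides in the grey tote until it stands fully home at the bottom of the slots, then let go. The guides are clipped on by hand and not exactly in the middle, so feel for the slot, and be gentle: do not drop the divider in or force it. Leave the short red divider in the rack, and the jars and the can, as they stand.

Things in the scene. Friction and masses are not known exactly. Their poses are not given: they have to be found in the camera images.
- tote: Grey open-topped plastic tote, fixed to the table: 300 mm along its x, 230 mm along its y, 110 mm high, walls and floor 5 mm thick. Origin: centre of its underside; z up. Against each long wall (y = +-115 mm), inside, stands a yellow guide: 60 mm along x, 18 mm deep in y, from the floor up to z = 115 mm; through its middle runs an upright slot for one end of the divider.
- tote_mouth (a point): Point on the tote's z axis level with the guides' tops (z = 115 mm). Slots: 9 mm wide along x, open at the top, facing each other along y, 220 mm from slot end to slot end, with a foot 3 mm above the tote's floor (z = 8 mm). Spring clips let the guides give up to 4 mm downward. They share a stiff carriage; the slots lie anywhere from -12 to +12 mm along the tote's x from this point (not reported).
- blue_divider: Long blue plastic divider, upright: a slab 6 mm thick (its x), 212 mm long (its y), 100 mm high, with a grip block on its top edge, 14 mm thick (x), 50 mm long (y), from 98 to 134 mm above the lower edge. About 0.16 kg. Origin: middle of its lower edge; z up. It starts in one of the rack's two bays.
- blue_divider_grip (a point): Centre of the blue divider's grip block, 118 mm above the lower edge; axes as the divider's.
- red_divider: Short red divider of the same make, 150 mm long; it stands in the rack's other bay and stays there. Origin: middle of its lower edge.
- rack: Low wooden rack, fixed to the table, 170 mm along its x, 190 mm along its y: a 10 mm base with two bays 9 mm wide at x = +-42 mm running along y, between strips whose tops are 52 mm above the table. Dividers stand on the base, their length along the rack's y. Origin: centre of its underside.
- jar_a: Amber glass jar with red cap, 62 mm across, 85 mm high, standing in the tote towards its -x end. Origin: centre of its underside.
- jar_b: A second jar like it, beside it.
- can: Food can with green label, 66 mm across, 90 mm high, standing in the tote towards its +x end. Origin: centre of its underside.

How it is judged:
By the outcome, as a careful person would: the job done as asked, in the order asked, and still so for the second after the job is handed in, with the robot touching nothing.
It also fails if it takes over 58 s, if anything falls off the work surface, if the arm or the gripper's body presses on something with over 40 N, if the wrist force passes 120 N, or if a joint passes its speed limit or range.

ROBOT

A 6-joint arm with a two-finger parallel gripper is mounted at the origin on the work surface. World frame = base frame: x ahead of the robot, y to its left, z up, the work surface at z = 0. Lengths are in m, angles in rad, forces in N, time in s.
With the tool pointing down it reaches from about 0.225 to 0.725 m from the base axis. Payload 3.1 kg.
Tool frame: the origin (TCP) lies at the very end of the fingers, on their centre line; the grasp point (between the pads) lies 19 mm behind it (robot.pinch_z is the distance from the TCP to the grasp point, in m); z points along the fingers, y is the line along which they close (so a half turn about z gives the same grasp; the last joint's range is limited). The gripper opens to 85 mm and grips with 20 to 120 N. Pads are 22 mm wide; open, the fingers measure 114 mm over their backs; the gripper's body (76 mm by 85 mm) begins 54 mm behind the grasp point. The pads swing forward as they close: fully open they stand 13 mm farther back than shut.
Start: joints at [1.093, 0.048, 0.099, 1.622, 0, 1.443], TCP at [0.18, 0.493, 0.231] pointing down, gripper open.
Joint ranges: [-2.91, 2.91], [-0.99, 1.94], [-1.21, 1.42], [-2.12, 2.29], [-1.49, 1.47], [-3.14, 3.14]. Speed limits (rad/s): [2.79, 2.79, 3.14, 3.14, 3.14, 3.14].

INTERFACE

Orientations are given as [roll, pitch, yaw] about the fixed x, y, z axes, in that order (R = Rz(yaw) Ry(pitch) Rx(roll)).
In Python, from plant import robot, capture gives the robot as it stands. The module is installed in compiled form; this text tells all that it offers.
- The arm moves only by the tool apply_moves, never from a script. Its argument "targets" is a list of rows, each a list of 7 numbers: the opening, from 0 (shut) to 1 (fully open), then the shift along the world's x, y, z in units of 200 mm (1.0 is 200 mm), then the turn, a rotation vector about the world's x, y, z in units of 0.5 rad (1.0 is 0.5 rad). In form: [[grip, dx, dy, dz, ax, ay, az], ...]. A call has 1 to 8 rows; each row is the pose to reach, as a shift and turn from the pose commanded when the call began; what a row does not reach only later rows make up. A row lasts 1/8 s, in which the tool goes at most 62.5 mm and 10.7 degrees, less where a joint would pass 70% of its speed; a pose out of reach is approached as far as the arm can. A call with a number of a shift or a turn outside -1 to 1 is refused whole. A call with a gripper value outside its range is refused whole. The fingers move at their own pace and stop on an object; "grip_force" is the grip in N (left out, the last holds). Time passes only in rows, so rows that repeat a pose let the fingers close. It gives the time, the measured TCP pose, the force, the opening and the grip force at its end, in the units of the state.
- robot.state(): the state, without advancing time (a new reading comes with each control period).
- capture(name): name is "scene" or "top"; returns a dict with "img" (384x512x3 uint8, red, green, blue), "fov_y" (degrees; the focal length in pixels is half the picture's height over the tangent of half this angle, whatever the lens; pixels are square), "cx", "cy" (the principal point, pixels), "k1" (the pictures are not rectified: a ray, as slopes to the right and down, at radius r is drawn at 1 + k1 r^2 times it, then the intrinsics apply), "rvec" (rotation vector, rad) and "tvec" (3), from world to camera coordinates, as OpenCV has them. Camera axes: x right, y down, z forward; pixel columns grow to the right and rows downward; lengths in m; the calibration is good to about 2 mm. A picture is of the moment at which its call begins. There is no depth.
- robot.hand_in(): hands the job in; it is judged then, once.
The state is a dict: "t": time; "joint_pos": joint angles; "dq": joint speeds; "tau": joint torques, N m; "ee_pos": TCP position; "eef_rot": TCP orientation; "force": force on the tool from outside, world axes, zero at the start; "ft_torque": the same for the moment, N m; "finger_gap": opening from 0.0 (shut) to 1.0 (fully open); "grip_force": force on a finger pad.
Only numpy, scipy, OpenCV 4.12 (cv2) and the standard library are available. Lean on these libraries where they do the work, as an engineer would, in place of code of your own. Each camera call takes 0.05 s, during which the arm holds its last target. There are 200 camera calls.

## Working session

There is one attempt and no reset: what is moved stays moved. The work goes in short steps, Python scripts to look and compute and a tool call to move; the robot and the scene stay as the last step left them, time stands still between calls to the robot, and variables do not carry over. Pictures are saved under pics/ and viewed, at most 10 in all, crops included, and the job is handed in when it is done.

Besides the shell and the picture viewer there is one more tool, called as a command line: name --pt "numbers of a row" for each row, then --argument value for the rest. apply_moves: Moves the arm, as the interface text tells. Its arguments: {"type":"object","properties":{"targets":{"type":"array"},"grip_force":{"type":"number"}},"required":["targets"]}

```bash
mkdir -p pics; cat > h.py <<'E'
import numpy as np, cv2
from plant import robot, capture
def cam(c):
    R,_=cv2.Rodrigues(np.array(c["rvec"],float)); t=np.array(c["tvec"],float)
    f=192/np.tan(np.radians(c["fov_y"])/2)
    return R,t,f
def ray(c,u,v):
    R,t,f=cam(c); d=np.array([(u-c["cx"])/f,(v-c["cy"])/f]); x=d.copy()
    for _ in range(30): x=d/(1+c["k1"]*(x@x))
    o=-R.T@t; w=R.T@np.array([x[0],x[1],1.]); return o,w/np.linalg.norm(w)
def plane(c,u,v,z):
    o,w=ray(c,u,v); return o+w*(z-o[2])/w[2]
def tri(c1,p1,c2,p2):
    o1,a=ray(c1,*p1); o2,b=ray(c2,*p2)
    s=np.linalg.lstsq(np.c_[a,-b],o2-o1,rcond=None)[0]
    P,Q=o1+s[0]*a,o2+s[1]*b
    return (P+Q)/2,np.linalg.norm(P-Q)
def proj(c,P):
    R,t,f=cam(c); q=R@np.array(P)+t; x=q[:2]/q[2]; x=x*(1+c["k1"]*(x@x)); return np.array([f*x[0]+c["cx"],f*x[1]+c["cy"]])
E
python3 - <<'E'
from h import *
import pickle
d={}
for n in("scene","top"):
    c=capture(n); d[n]=c
    print(n,c["fov_y"],c["cx"],c["cy"],c["k1"],-cam(c)[0].T@cam(c)[1])
    cv2.imwrite(f"pics/{n}0.png",cv2.resize(c["img"][:,:,::-1],(800,600),interpolation=cv2.INTER_CUBIC))
pickle.dump(d,open("d0.pkl","wb"))
s=robot.state(); print(s)
E
```

```text
scene 46.30733253617123 253.56099135532466 191.50557752555568 0.05815800698697384 [ 0.96997363 -0.2689347   1.00531007]
top 51.964046344890946 255.16562278639728 190.71506921234914 -0.10864770949414519 [0.48473149 0.08324517 1.12105313]
{'t': 0.1, 'joint_pos': array([1.09316303e+00, 4.86573563e-02, 9.77495815e-02, 1.62198776e+00,
       8.85115394e-06, 1.44301537e+00]), 'dq': array([ 0.00157572, -0.00030678,  0.00217914,  0.00149842, -0.00048978,
        0.0006554 ]), 'tau': array([ 2.98014595e-03, -3.39851224e+01,  3.20935678e+01,  1.57885946e-02,
       -1.34151828e-04,  1.01817187e-05]), 'ee_pos': array([0.17969484, 0.49270758, 0.23024179]), 'eef_rot': array([-3.13951169e+00, -2.76288410e-04,  2.79174002e+00]), 'force': array([ 0.7600028 , -0.09426781, -0.0979135 ]), 'ft_torque': array([-0.00261644, -0.00502771, -0.00091253]), 'grip_force': 0.0, 'finger_gap': 0.9990401740716567}
```

View pics/scene0.png

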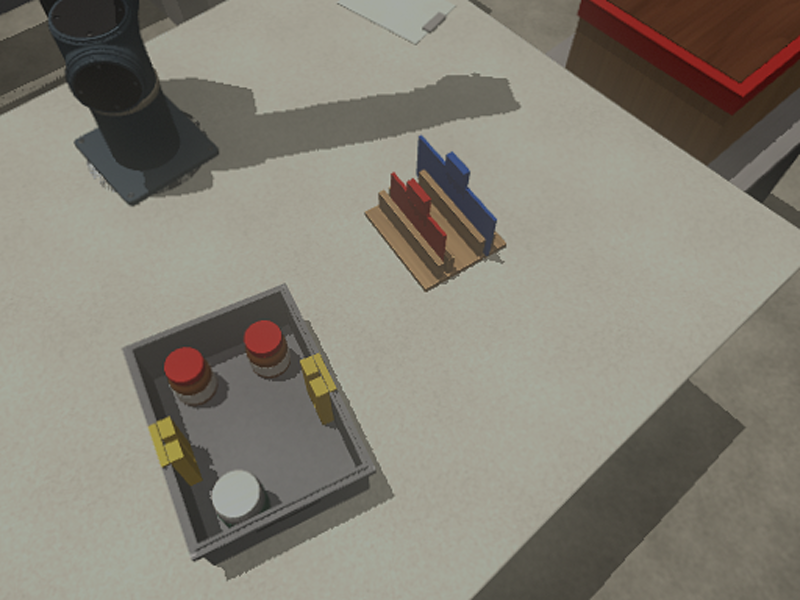

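View pics/top0.png

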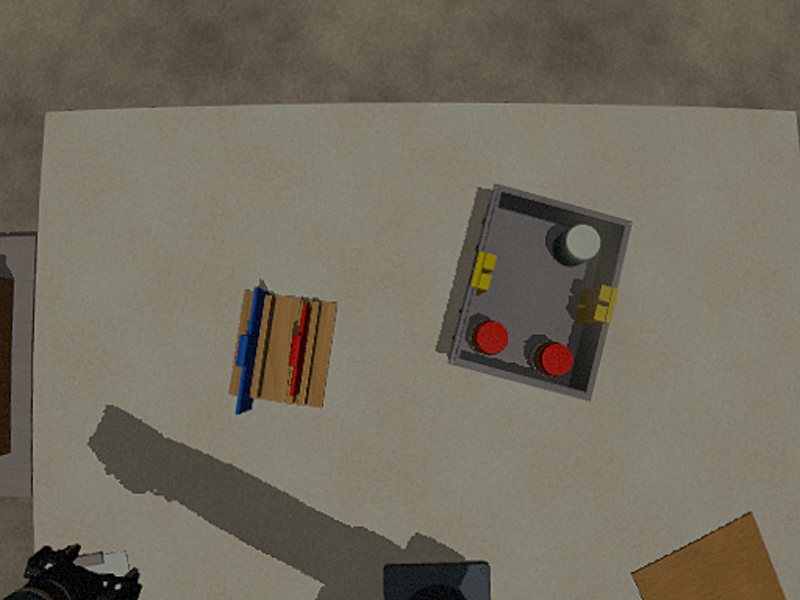

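The scene view shows the rack with blue (about 455,190) and red dividers, and the tote with its yellow guides at (168,440) and (318,370). The top view has the blue divider at (250,350) and the guides at (484,272) and (600,304). Next I'll take enlarged crops to get precise corners.

```bash
cat > crop.py <<'E'
from h import *
def crop(img,u0,v0,w,h,k):
    return cv2.resize(img[v0:v0+h,u0:u0+w,::-1],(w*k,h*k),interpolation=cv2.INTER_CUBIC)
E
python3 - <<'E'
from crop import *
import pickle
d=pickle.load(open("d0.pkl","rb"))
a=crop(d["scene"]["img"],255,80,80,100,5); b=crop(d["top"]["img"],140,177,80,100,5)
cv2.imwrite("pics/rack1.png",np.hstack([a,b]))
s=d["scene"]["img"];t=d["top"]["img"]
q=[crop(s,90,260,50,37,8),crop(s,185,220,50,37,8),crop(t,285,155,50,37,8),crop(t,360,176,50,37,8)]
cv2.imwrite("pics/guides1.png",np.vstack([np.hstack(q[:2]),np.hstack(q[2:])]))
E
```

```text
(no output)
```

View pics/rack1.png

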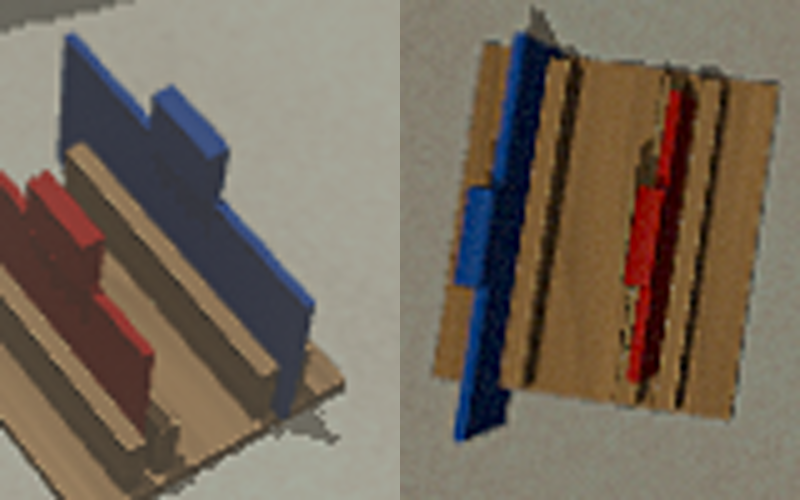

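View pics/guides1.png

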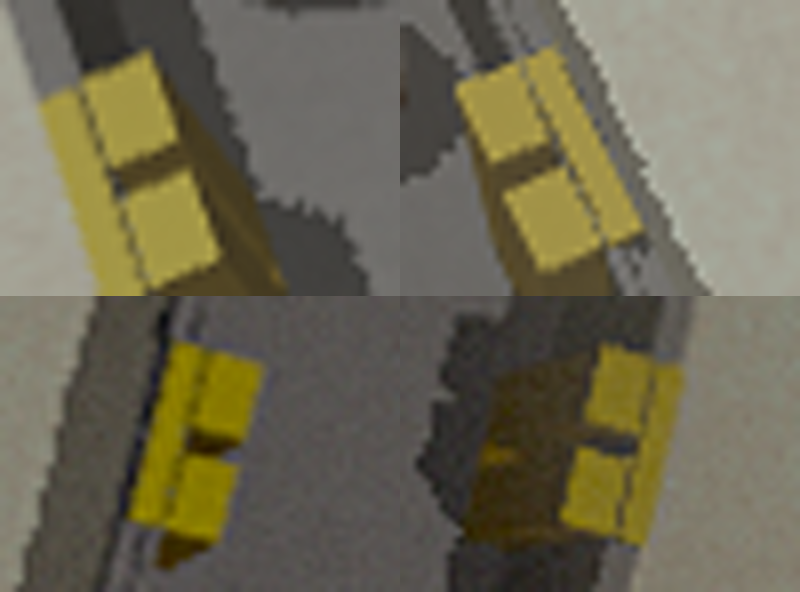

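```bash
cat > m1.py <<'E'
from h import *
import pickle
d=pickle.load(open("d0.pkl","rb")); S,T=d["scene"],d["top"]
px=lambda u0,v0,k,p:(u0+(p[0]+.5)/k-.5,v0+(p[1]+.5)/k-.5)
def go(n,so,to,k,a,b):
    a=px(*so,k,a);b=px(*to,k,b);P,e=tri(S,a,T,b);print(n,(P*1e3).round(1),"gap",round(e*1e3,1)); return P
sl,sr,tl,tr=(90,260),(185,220),(285,155),(360,176)
a=go("slot -y",sl,tr,8,(185,157.5),(179,145)); a1=go(" up",sl,tr,8,(152,48),(200,47)); a2=go(" lo",sl,tr,8,(218,250),(160,227))
b=go("slot +y",sr,tl,8,(95,179),(240.5,155)); b1=go(" up",sr,tl,8,(55,88),(263,69)); b2=go(" lo",sr,tl,8,(146,272),(222,244))
print("dir",np.degrees(np.arctan2(*(b-a)[[1,0]])),np.linalg.norm(b-a),"guide dirs",[np.degrees(np.arctan2(*(p-q)[[1,0]])) for p,q in((a1,a2),(b1,b2))])
print("mid slot",(a+b)/2,"mid corners",(a1+a2+b1+b2)/4)
r,t=(255,80),(140,177)
g=go("grip top",r,t,5,(191,123),(73.5,235.5)); e1=go("end +x",r,t,5,(311,303),(122,34)); e2=go("end -x",r,t,5,(68,37),(62,438))
print(np.degrees(np.arctan2(*(e1-e2)[[1,0]])),np.linalg.norm(e1-e2),(e1+e2)/2)
E
python3 m1.py
```

```text
slot -y [ 554.7 -270.5  107.2] gap 1.3
 up [ 573.8 -254.5  197. ] gap 15.7
 lo [ 536.5 -285.6   18.5] gap 19.3
slot +y [606.9 -92.4 114.2] gap 0.3
 up [618.4 -93.3 193.5] gap 17.5
 lo [594.2 -91.   21.8] gap 24.9
dir 73.66405546980496 0.185767920868343 guide dirs [np.float64(39.776102631663235), np.float64(-5.352904457629614)]
mid slot [ 0.58078193 -0.18143823  0.11070713] mid corners [ 0.58072342 -0.18108818  0.10770007]
grip top [483.1 315.  139.3] gap 0.1
end +x [587.3 298.2 109.2] gap 1.9
end -x [379.7 328.4 107.7] gap 0.5
-8.266194131849721 0.20982628834107167 [0.48350084 0.31332228 0.1084678 ]
```

```bash
cat >> m1.py <<'E'
print("----")
a1=go("-y -x",sl,tr,8,(152,48),(160,227)); a2=go("-y +x",sl,tr,8,(218,250),(200,47))
b1=go("+y -x",sr,tl,8,(55,88),(222,244)); b2=go("+y +x",sr,tl,8,(146,272),(263,69))
print("guide dirs",[np.degrees(np.arctan2(*(q-p)[[1,0]])) for p,q in((a1,a2),(b1,b2))])
print((a1+a2+b1+b2)/4, "a,b mids",(a1+a2)/2,(b1+b2)/2)
# tote outer rim corners, top view, z=.11 (from 800x600 picture)
P=np.array([plane(T,u/1.5625,v/1.5625,.11) for u,v in((450,362),(496,185),(631,221),(591,400))]); print(P.round(4),P.mean(0))
for i,j in((0,1),(3,2),(0,3),(1,2)): dd=P[j]-P[i]; print(np.degrees(np.arctan2(dd[1],dd[0])),np.linalg.norm(dd))
E
python3 m1.py | sed -n '/----/,$p'
```

```text
----
-y -x [ 527.5 -260.7  114.5] gap 1.2
-y +x [ 585.5 -276.6  116.3] gap 1.0
+y -x [578.5 -84.7 115.1] gap 1.5
+y +x [635.7 -99.6 113.4] gap 2.1
guide dirs [np.float64(-15.413884558933368), np.float64(-14.558770476028368)]
[ 0.58178977 -0.18041879  0.11480624] a,b mids [ 0.55648367 -0.26865198  0.11535973] [ 0.60709587 -0.0921856   0.11425275]
[[ 0.4591 -0.0209  0.11  ]
 [ 0.7551 -0.1045  0.11  ]
 [ 0.6933 -0.3364  0.11  ]
 [ 0.3923 -0.2552  0.11  ]] [ 0.57494133 -0.17924248  0.11      ]
-15.786854800849548 0.3075570385200757
-15.108079678823879 0.31176231808431465
-105.93043361131063 0.2436382720300017
-104.93376097723154 0.23997078787642465
```

apply_moves --pt "0.5 0.25 -0.15 0 0 0 0.1" --pt "0.5 0.5 -0.3 0 0 0 0.2" --pt "0.5 0.75 -0.45 0 0 0 0.3" --pt "0.5 1.0 -0.6 0 0 0 0.41" --pt "0.5 1.0 -0.6 0 0 0 0.41"

```text
t: 0.72
ee_pos: [0.3828, 0.3707, 0.2301]
eef_rot: [-3.14, -0.0, 2.99]
force: [-0.9, 0.7, 0.4]
finger_gap: 0.503
grip_force: 0.0
```

apply_moves --pt "0.5 0.25 -0.15 0 0 0 0" --pt "0.5 0.52 -0.3 0 0 0 0" --pt "0.5 0.52 -0.3 -0.15 0 0 0" --pt "0.5 0.52 -0.3 -0.3 0 0 0" --pt "0.5 0.52 -0.3 -0.3 0 0 0"

```text
t: 1.35
ee_pos: [0.481, 0.3128, 0.1676]
eef_rot: [-3.138, -0.007, 2.997]
force: [-1.0, 0.1, -0.5]
finger_gap: 0.496
grip_force: 0.0
```

apply_moves --pt "0.5 0 0 -0.1 0 0 0" --pt "0.5 0 0 -0.2 0 0 0" --pt "0.5 0 0 -0.3 0 0 0" --pt "0.5 0 0 -0.3 0 0 0" --pt "0.5 0 0 -0.3 0 0 0" --grip_force 30

```text
t: 1.98
ee_pos: [0.4843, 0.314, 0.1131]
eef_rot: [3.14, 0.002, 2.998]
force: [0.7, 0.4, 0.2]
finger_gap: 0.502
grip_force: 0.0
```

```bash
python3 - <<'E'
from crop import *
import pickle
d={n:capture(n) for n in("scene","top")}; pickle.dump(d,open("d1.pkl","wb"))
cv2.imwrite("pics/pre.png",np.hstack([crop(d["scene"]["img"],255,60,80,120,5),crop(d["top"]["img"],140,160,80,120,5)]))
s=robot.state(); print(s["ee_pos"],s["eef_rot"],s["force"])
E
```

```text
[0.48476356 0.31394066 0.11327692] [3.13986632e+00 2.48622897e-03 2.99716597e+00] [-0.15508945  0.16907663 -0.04061343]
```

View pics/pre.png

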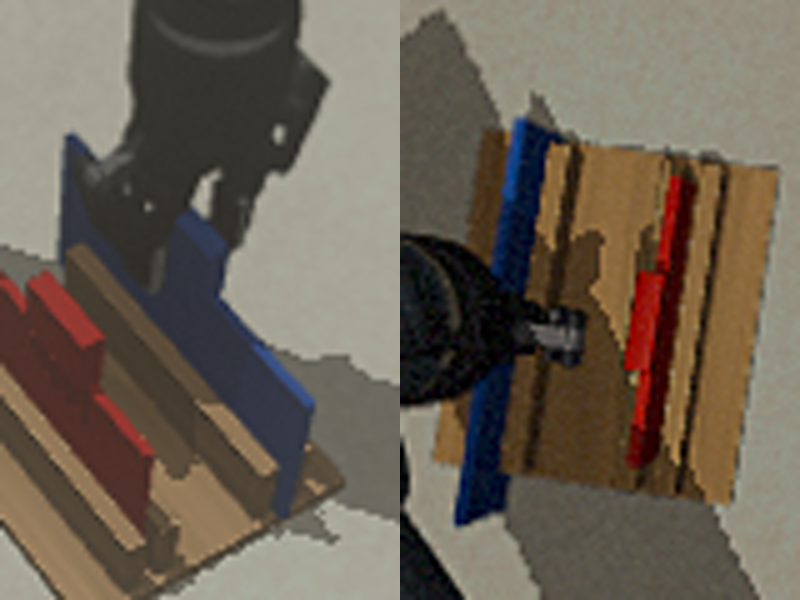

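The fingers straddle the blue grip block (around 195,240 in the left crop), so I'll go down 4 mm and close.

apply_moves --pt "0.5 0 0 -0.02 0 0 0" --pt "0.1 0 0 -0.02 0 0 0" --pt "0.0 0 0 -0.02 0 0 0" --pt "0.0 0 0 -0.02 0 0 0" --pt "0.0 0 0 -0.02 0 0 0" --pt "0.0 0 0 -0.02 0 0 0" --grip_force 40

```text
t: 2.82
ee_pos: [0.4841, 0.3134, 0.1073]
eef_rot: [3.141, 0.0, 2.997]
force: [0.7, 1.1, 0.4]
finger_gap: 0.156
grip_force: 39.4
```

apply_moves --pt "0.0 0 0 0.05 0 0 0" --pt "0.0 0 0 0.12 0 0 0" --pt "0.0 0 0 0.22 0 0 0" --pt "0.0 0 0 0.36 0 0 0" --pt "0.0 0 0 0.5 0 0 0" --pt "0.0 0 0 0.64 0 0 0" --pt "0.0 0 0 0.75 0 0 0" --pt "0.0 0 0 0.75 0 0 0"

```text
t: 3.82
ee_pos: [0.485, 0.3131, 0.2609]
eef_rot: [3.14, 0.005, 2.997]
force: [-0.1, -0.0, -0.4]
finger_gap: 0.156
grip_force: 39.4
```

apply_moves --pt "0.0 0.02 -0.1 0.1 0 0 0.1" --pt "0.0 0.06 -0.28 0.1 0 0 0.3" --pt "0.0 0.1 -0.46 0.1 0 0 0.52" --pt "0.0 0.14 -0.64 0.1 0 0 0.74" --pt "0.0 0.18 -0.84 0.1 0 0 0.96" --pt "0.0 0.18 -0.84 0.1 0 0 0.96"

```text
t: 4.58
ee_pos: [0.5198, 0.1423, 0.2762]
eef_rot: [-3.141, -0.003, -2.81]
force: [0.4, 0.7, -1.4]
finger_gap: 0.162
grip_force: 39.5
```

apply_moves --pt "0.0 0.04 -0.15 0 0 0 0.2" --pt "0.0 0.08 -0.33 0 0 0 0.4" --pt "0.0 0.11 -0.51 0 0 0 0.6" --pt "0.0 0.14 -0.69 0 0 0 0.8" --pt "0.0 0.17 -0.82 0 0 0 0.97" --pt "0.0 0.17 -0.82 0 0 0 0.97"

```text
t: 5.32
ee_pos: [0.5537, -0.0197, 0.2762]
eef_rot: [3.14, -0.001, -2.324]
force: [-0.2, 0.8, -1.5]
finger_gap: 0.159
grip_force: 39.5
```

apply_moves --pt "0.0 0.04 -0.15 0 0 0 0.2" --pt "0.0 0.08 -0.33 0 0 0 0.4" --pt "0.0 0.11 -0.51 0 0 0 0.6" --pt "0.0 0.13 -0.69 0 0 0 0.8" --pt "0.0 0.14 -0.81 0 0 0 0.96" --pt "0.0 0.14 -0.81 0 0 0 0.96" --pt "0.0 0.14 -0.81 0 0 0 0.96" --pt "0.0 0.14 -0.81 0 0 0 0.96"

```text
t: 6.32
ee_pos: [0.582, -0.1792, 0.2775]
eef_rot: [3.142, 0.0, -1.84]
force: [1.2, -0.1, -1.3]
finger_gap: 0.161
grip_force: 39.7
```

```bash
python3 - <<'E'
from crop import *
import pickle
d={n:capture(n) for n in("scene","top")}; pickle.dump(d,open("d2.pkl","wb"))
cv2.imwrite("pics/over.png",np.hstack([crop(d["scene"]["img"],80,130,160,200,3)[:, :400],crop(d["top"]["img"],275,100,133,200,3)]))
s=robot.state(); print(s["ee_pos"],s["eef_rot"],s["force"],s["ft_torque"])
E
```

```text
[ 0.58201362 -0.17962092  0.27757924] [-3.14136590e+00  1.97886796e-04 -1.84029091e+00] [ 0.28627331  1.02410546 -1.07120943] [ 0.0311056   0.02310494 -0.03293509]
```

View pics/over.png

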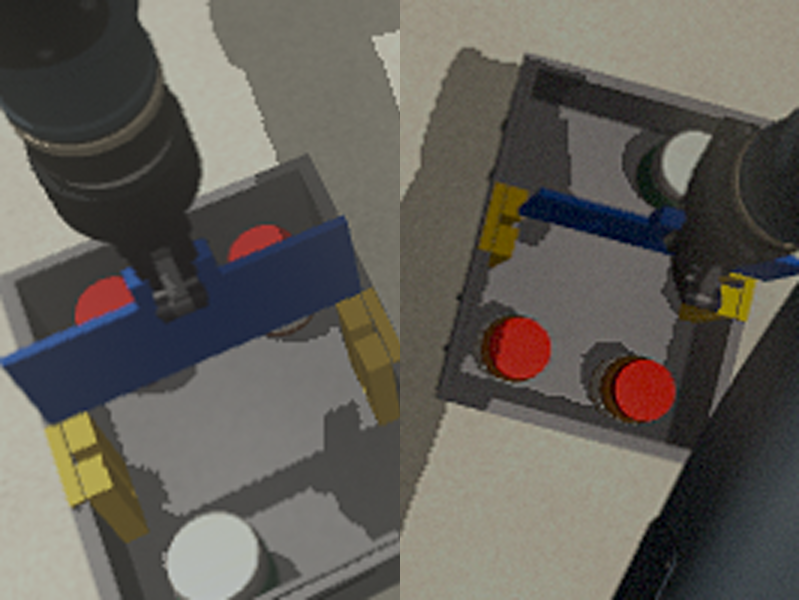

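The divider hangs above the tote with its long axis parallel to the slot line. Its lower corners appear at (45,423) and (358,295) in the left crop. I'll lower it to just above the guides and compare up close.

apply_moves --pt "0.0 0 0 -0.08 0 0 0" --pt "0.0 0 0 -0.16 0 0 0" --pt "0.0 0 0 -0.22 0 0 0" --pt "0.0 0 0 -0.26 0 0 0" --pt "0.0 0 0 -0.28 0 0 0" --pt "0.0 0 0 -0.28 0 0 0" --pt "0.0 0 0 -0.28 0 0 0"

```text
t: 7.3
ee_pos: [0.5822, -0.181, 0.222]
eef_rot: [-3.14, -0.0, -1.841]
force: [-0.2, 0.6, -1.4]
finger_gap: 0.16
grip_force: 39.6
```

```bash
python3 - <<'E'
from crop import *
import pickle
d={n:capture(n) for n in("scene","top")}; pickle.dump(d,open("d3.pkl","wb"))
s=d["scene"]["img"];t=d["top"]["img"]
q=[crop(s,85,255,50,37,8),crop(s,180,210,50,37,8),crop(t,285,150,50,37,8),crop(t,360,176,50,37,8)]
cv2.imwrite("pics/close.png",np.vstack([np.hstack(q[:2]),np.hstack(q[2:])]))
s=robot.state(); print(s["ee_pos"],s["eef_rot"],s["force"],s["ft_torque"])
E
```

```text
[ 0.58222017 -0.18097587  0.22197912] [-3.14043412e+00 -1.71777068e-04 -1.84146047e+00] [ 0.18058701 -0.69948189 -2.07218284] [0.038478   0.01078234 0.01712635]
```

View pics/close.png

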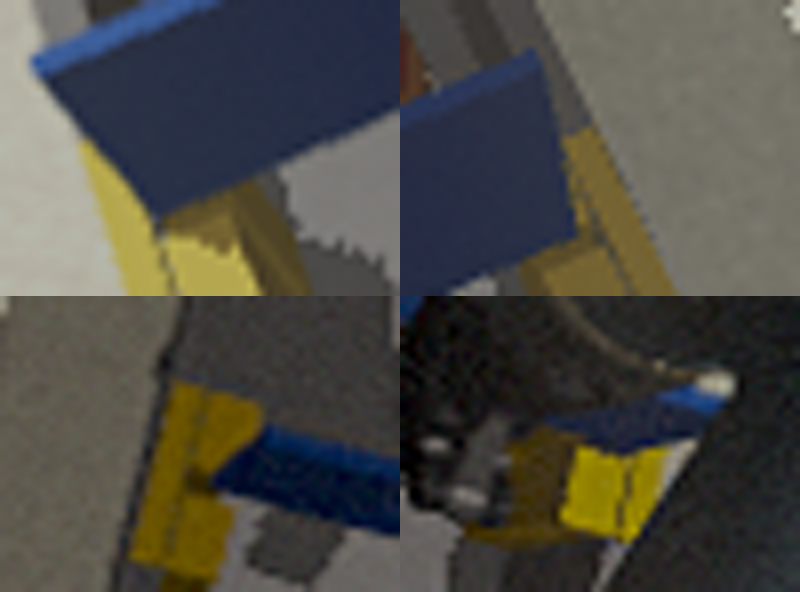

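```bash
cat > m2.py <<'E'
from h import *
import pickle
d=pickle.load(open("d3.pkl","rb")); S,T=d["scene"],d["top"]
px=lambda u0,v0,p:(u0+(p[0]+.5)/8-.5,v0+(p[1]+.5)/8-.5)
y=np.radians(-15.4); Rt=np.array([[np.cos(y),np.sin(y)],[-np.sin(y),np.cos(y)]]); o=np.array([.5815,-.1806])
f=lambda c,u0,p,z:(Rt@(plane(c,*px(*u0,p),z)[:2]-o)*1e3).round(1)
sl,sr,tl,tr=(90,260),(185,220),(285,155),(360,176)
print("slots scene: -y edges",f(S,sl,(180,143),.115),f(S,sl,(190,172),.115)," outer",f(S,sl,(118,172),.115),f(S,sl,(122,205),.115))
print("  +y edges",f(S,sr,(87,165),.115),f(S,sr,(103,193),.115),"outer",f(S,sr,(155,148),.115),f(S,sr,(165,168),.115))
print("slots top: +y",f(T,tl,(243,144),.115),f(T,tl,(238,167),.115)," -y",f(T,tr,(183,136),.115),f(T,tr,(175,154),.115))
for z in (.122,.125,.128):
  print(z,"lower +x-face corners scene -y",f(S,(85,255),(158,222),z)," +y",f(S,(180,210),(176,237),z)," top -x-face +y end",f(T,(285,150),(215,187),z))
print("TCP",(Rt@(np.array([.5822,-.1810])-o)*1e3).round(1))
P,e=tri(S,px(180,210,(176,237)),T,px(285,150,(215,187))); print("z of lower edge",P,e)
E
python3 m2.py
```

```text
slots scene: -y edges [ -2.5 -92.2] [  6.  -92.2]  outer [  -2.1 -108.3] [   6.7 -110. ]
  +y edges [-3.4 91.3] [ 6.  91.9] outer [1.000e-01 1.095e+02] [  6.7 109.6]
slots top: +y [ 4.7 92.1] [-3.  91.9]  -y [ -0.2 -92.6] [ -6.6 -91.3]
0.122 lower +x-face corners scene -y [   3.6 -108.1]  +y [  3.4 103.3]  top -x-face +y end [  0.2 101.6]
0.125 lower +x-face corners scene -y [   4.9 -107.7]  +y [  4.8 103. ]  top -x-face +y end [ -0.3 102. ]
0.128 lower +x-face corners scene -y [   6.2 -107.2]  +y [  6.1 102.7]  top -x-face +y end [ -0.8 102.4]
TCP [ 0.8 -0.2]
z of lower edge [ 0.609904   -0.08222875  0.11827981] 0.0026648945943615145
```

apply_moves --pt "0.0 0 0.01 -0.01 0 0 0" --pt "0.0 0 0.01 -0.02 0 0 0" --pt "0.0 0 0.01 -0.03 0 0 0" --pt "0.0 0 0.01 -0.04 0 0 0" --pt "0.0 0 0.01 -0.045 0 0 0" --pt "0.0 0 0.01 -0.05 0 0 0" --pt "0.0 0 0.01 -0.055 0 0 0" --pt "0.0 0 0.01 -0.06 0 0 0"

```text
t: 8.4
ee_pos: [0.582, -0.1788, 0.2093]
eef_rot: [-3.142, -0.0, -1.841]
force: [0.4, 0.0, -0.7]
finger_gap: 0.159
grip_force: 39.6
```

apply_moves --pt "0.0 0 0 -0.005 0 0 0" --pt "0.0 0 0 -0.01 0 0 0" --pt "0.0 0 0 -0.015 0 0 0" --pt "0.0 0 0 -0.02 0 0 0" --pt "0.0 0 0 -0.02 0 0 0"

```text
t: 9.02
ee_pos: [0.5819, -0.1788, 0.2052]
eef_rot: [3.141, 0.0, -1.841]
force: [0.0, -0.2, -0.7]
finger_gap: 0.165
grip_force: 39.6
```

```bash
cat > st.py <<'E'
from h import *
F=[]
for _ in range(4):
    c=capture("top"); s=robot.state(); F.append(np.r_[s["force"],s["ft_torque"]])
print(s["t"],s["ee_pos"].round(4),s["eef_rot"].round(4),np.mean(F,0).round(2),s["finger_gap"])
E
python3 st.py
```

```text
9.225 [ 0.582  -0.1788  0.2053] [-3.1415 -0.     -1.8414] [ 0.1   0.11 -1.48  0.01 -0.   -0.03] 0.1563690549763495
```

apply_moves --pt "0.0 0 0 -0.01 0 0 0" --pt "0.0 0 0 -0.02 0 0 0" --pt "0.0 0 0 -0.03 0 0 0" --pt "0.0 0.005 -0.001 -0.03 0 0 0" --pt "0.0 0.01 -0.003 -0.03 0 0 0" --pt "0.0 0.01 -0.003 -0.03 0 0 0"

```text
t: 9.98
ee_pos: [0.5839, -0.1794, 0.1993]
eef_rot: [3.141, 0.0, -1.841]
force: [0.0, -0.4, -1.7]
finger_gap: 0.161
grip_force: 39.6
```

```bash
python3 st.py
```

```text
10.175 [ 0.5839 -0.1794  0.1993] [ 3.1415e+00  1.0000e-04 -1.8414e+00] [-0.37  0.27 -0.78  0.07  0.09 -0.02] 0.15629325294318752
```

apply_moves --pt "0.0 -0.005 0.001 0 0 0 0" --pt "0.0 -0.01 0.003 0 0 0 0" --pt "0.0 -0.015 0.004 0 0 0 0" --pt "0.0 -0.02 0.006 0 0 0 0" --pt "0.0 -0.02 0.006 0 0 0 0"

```text
t: 10.8
ee_pos: [0.5807, -0.1784, 0.1995]
eef_rot: [-3.14, 0.0, -1.842]
force: [2.3, 0.6, -2.3]
finger_gap: 0.155
grip_force: 39.6
```

```bash
python3 st.py
```

```text
11.0 [ 0.5806 -0.1784  0.1995] [-3.1399  0.     -1.8415] [ 2.88 -0.44 -2.23 -0.22 -0.92 -0.11] 0.1599629470894769
```

Moving −x meets a wall at about 0.581 (2.9 N) and +x is free to about 0.584, so the divider is in the slot. I'll centre it and continue down.

apply_moves --pt "0.0 0.011 -0.003 0 0 0 0" --pt "0.0 0.011 -0.003 -0.02 0 0 0" --pt "0.0 0.011 -0.003 -0.04 0 0 0" --pt "0.0 0.011 -0.003 -0.06 0 0 0" --pt "0.0 0.011 -0.003 -0.08 0 0 0" --pt "0.0 0.011 -0.003 -0.1 0 0 0" --pt "0.0 0.011 -0.003 -0.1 0 0 0"

```text
t: 11.88
ee_pos: [0.5818, -0.1787, 0.1787]
eef_rot: [3.141, 0.0, -1.841]
force: [0.0, 0.7, -0.6]
finger_gap: 0.16
grip_force: 39.7
```

```bash
python3 st.py
```

```text
12.075 [ 0.5822 -0.1789  0.1796] [-3.1412 -0.     -1.8414] [-0.04  0.12 -0.75 -0.02 -0.   -0.05] 0.1609627543150159
```

apply_moves --pt "0.0 0 0 -0.03 0 0 0" --pt "0.0 0 0 -0.06 0 0 0" --pt "0.0 0 0 -0.09 0 0 0" --pt "0.0 0 0 -0.12 0 0 0" --pt "0.0 0 0 -0.15 0 0 0" --pt "0.0 0 0 -0.18 0 0 0" --pt "0.0 0 0 -0.2 0 0 0" --pt "0.0 0 0 -0.2 0 0 0"

```text
t: 13.08
ee_pos: [0.5818, -0.1787, 0.1388]
eef_rot: [3.141, 0.0, -1.841]
force: [0.7, -0.0, -1.5]
finger_gap: 0.158
grip_force: 39.6
```

```bash
python3 st.py
```

```text
13.275 [ 0.5823 -0.1789  0.1397] [-3.1409e+00 -1.0000e-04 -1.8414e+00] [ 0.1  -0.26 -0.88 -0.03  0.01 -0.01] 0.16077471699254564
```

apply_moves --pt "0.0 0 0 -0.025 0 0 0" --pt "0.0 0 0 -0.05 0 0 0" --pt "0.0 0 0 -0.075 0 0 0" --pt "0.0 0 0 -0.1 0 0 0" --pt "0.0 0 0 -0.12 0 0 0" --pt "0.0 0 0 -0.135 0 0 0" --pt "0.0 0 0 -0.14 0 0 0" --pt "0.0 0 0 -0.14 0 0 0"

```text
t: 14.28
ee_pos: [0.5821, -0.1788, 0.1113]
eef_rot: [-3.142, -0.0, -1.841]
force: [0.5, -0.9, -1.5]
finger_gap: 0.16
grip_force: 39.6
```

```bash
python3 st.py
```

```text
14.475 [ 0.5823 -0.1788  0.1116] [-3.1411 -0.     -1.8414] [-0.34 -0.11 -1.49  0.01 -0.01  0.01] 0.1561558300321204
```

apply_moves --pt "0.0 0 0 -0.005 0 0 0" --pt "0.0 0 0 -0.01 0 0 0" --pt "0.0 0 0 -0.015 0 0 0" --pt "0.0 0 0 -0.02 0 0 0" --pt "0.0 0 0 -0.02 0 0 0"

```text
t: 15.1
ee_pos: [0.582, -0.1788, 0.1071]
eef_rot: [3.141, 0.0, -1.841]
force: [-0.4, -0.5, -1.9]
finger_gap: 0.158
grip_force: 39.6
```

```bash
python3 st.py
```

```text
15.3 [ 0.5822 -0.1788  0.1074] [-3.1415 -0.     -1.8414] [-0.17 -0.06 -1.16  0.    0.01 -0.02] 0.15537149104424827
```

Nothing felt yet; home is expected near TCP z = 0.105, so I'll go on in 0.5 mm steps.

apply_moves --pt "0.0 0 0 -0.0025 0 0 0" --pt "0.0 0 0 -0.005 0 0 0" --pt "0.0 0 0 -0.0075 0 0 0" --pt "0.0 0 0 -0.0075 0 0 0"

```text
t: 15.8
ee_pos: [0.5821, -0.1788, 0.1057]
eef_rot: [3.141, 0.0, -1.841]
force: [0.0, -0.9, -0.7]
finger_gap: 0.16
grip_force: 39.6
```

```bash
python3 st.py
```

```text
16.0 [ 0.5822 -0.1788  0.1058] [-3.1415  0.     -1.8414] [-0.31 -0.31 -1.31  0.    0.01 -0.01] 0.15794374439386097
```

apply_moves --pt "0.0 0 0 -0.0025 0 0 0" --pt "0.0 0 0 -0.005 0 0 0" --pt "0.0 0 0 -0.005 0 0 0"

```text
t: 16.38
ee_pos: [0.5822, -0.1788, 0.1053]
eef_rot: [-3.141, -0.0, -1.841]
force: [-2.0, 0.4, 0.9]
finger_gap: 0.164
grip_force: 40.0
```

```bash
python3 st.py
```

```text
16.575 [ 0.5822 -0.1788  0.1053] [-3.1411  0.     -1.8413] [-0.92  1.09  2.29  0.1   0.26  0.01] 0.1600101637553096
```

apply_moves --pt "0.0 0 0 -0.0025 0 0 0" --pt "0.0 0 0 -0.0025 0 0 0"

```text
t: 16.82
ee_pos: [0.5823, -0.1788, 0.1052]
eef_rot: [-3.141, -0.0, -1.841]
force: [-1.6, 0.9, 4.5]
finger_gap: 0.157
grip_force: 40.5
```

```bash
python3 st.py; python3 - <<'E'
from crop import *
d={n:capture(n) for n in("scene","top")}
cv2.imwrite("pics/home.png",np.hstack([crop(d["scene"]["img"],75,190,133,200,3),crop(d["top"]["img"],275,110,133,200,3)])[:600])
E
```

```text
17.025 [ 0.5823 -0.1788  0.1053] [-3.1408 -0.     -1.8413] [-1.97  1.27  4.94  0.21  0.5  -0.  ] 0.16038422449682366
```

View pics/home.png

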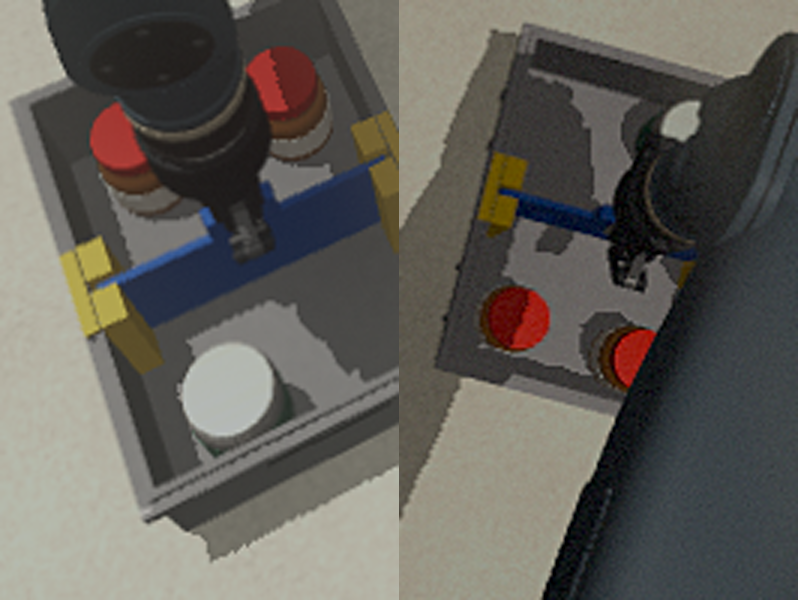

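The divider sits in both slots with its top edge below the guide tops, resting on the foot. I'll unload, release and retreat upward.

apply_moves --pt "0.0 0 0 0.0025 0 0 0" --pt "0.15 0 0 0.0025 0 0 0" --pt "0.25 0 0 0.0025 0 0 0" --pt "0.4 0 0 0.0025 0 0 0" --pt "0.45 0 0 0.0025 0 0 0" --pt "0.45 0 0 0.0025 0 0 0"

```text
t: 17.88
ee_pos: [0.582, -0.1788, 0.1045]
eef_rot: [3.141, 0.0, -1.841]
force: [0.8, -0.1, -0.2]
finger_gap: 0.45
grip_force: 0.0
```

apply_moves --pt "0.45 0 0 0.05 0 0 0" --pt "0.45 0 0 0.12 0 0 0" --pt "0.45 0 0 0.25 0 0 0" --pt "0.45 0 0 0.45 0 0 0" --pt "0.45 0 0 0.7 0 0 0" --pt "0.45 0 0 0.9 0 0 0" --pt "0.45 0 0 0.9 0 0 0"

```text
t: 18.75
ee_pos: [0.584, -0.1796, 0.2916]
eef_rot: [-3.13, -0.001, -1.841]
force: [0.1, -0.5, 0.1]
finger_gap: 0.45
grip_force: 0.0
```

apply_moves --pt "0.45 -0.2 0.25 0 0 0 0" --pt "0.45 -0.4 0.5 0 0 0 0" --pt "0.45 -0.6 0.75 0 0 0 0" --pt "0.45 -0.8 1.0 0 0 0 0" --pt "0.45 -0.8 1.0 0 0 0 0" --pt "0.45 -0.8 1.0 0 0 0 0"

```text
t: 19.5
ee_pos: [0.4222, 0.0213, 0.285]
eef_rot: [-3.14, -0.0, -1.84]
force: [-0.1, -0.4, 0.3]
finger_gap: 0.45
grip_force: 0.0
```

```bash
python3 st.py; python3 - <<'E'
from crop import *
import pickle
d={n:capture(n) for n in("scene","top")}; pickle.dump(d,open("d4.pkl","wb"))
cv2.imwrite("pics/end.png",np.hstack([crop(d["scene"]["img"],75,190,200,200,2),crop(d["top"]["img"],200,100,200,200,2)]))
E
```

```text
19.7 [0.4229 0.0202 0.2844] [ 3.141e+00 -3.000e-04 -1.843e+00] [-0.32 -0.54 -0.07 -0.02 -0.   -0.01] 0.4476770234026839
```

View pics/end.png

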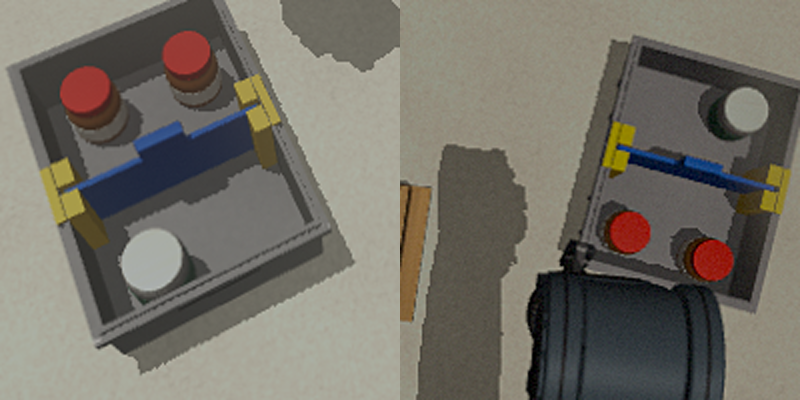

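The divider stands upright in both slots, with its grip at (160,140) in the scene crop, and the jars and can have not moved. The arm is clear, so I'm handing in.

```bash
python3 -c "
from plant import robot
print(robot.hand_in())"
```

```text
the job is handed in; nothing more can be done
None
```

The job is handed in: the blue divider was felt into the slots, met the foot at about the expected height with only light contact force, and was released standing upright; the red divider, jars and can were left alone.

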